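Start the disc reader and hold the sample holder in its corner

TASK

Set up a reading on the disc reader: on the control box press the round key, then the square key, then the long bar key, one at a time and each fully down and let up again. Then set the steel sample holder flat on the reader's stage and press it into the corner, its long side against the far fence and one end against the side fence, so that it touches both fences at once. Finish while still holding it pressed there with the gripper, and leave the other things on the table and stage where they are.

Things in the scene. Friction and masses are not known exactly. Their poses are not given: they have to be found in the camera images.
- key_round (a joint): travel of the round key, 0 m up to 0.006 m fully down; springs back by itself; about 1.5 N starts it moving and 5 N bottoms it
- key_square (a joint): travel of the square key, same spring and travel as the round key
- key_bar (a joint): travel of the long bar key, same spring and travel as the round key
- key_round_top (a point): Centre of the top of the round key: white cap 26 mm across, 18 mm above the top of the grey control box (110 x 190 x 30 mm, fixed); pressed straight down. The three keys stand in a row along the box's y (this point's y), 55 mm apart, in any order; black bezels 6 mm high.
- key_square_top (a point): centre of the top face of the square key: white cap 26 x 26 mm, same height, on the same box
- key_bar_top (a point): centre of the top face of the long bar key: white cap 48 mm long (along its x, across the row of keys) x 20 mm, same height, on the same box
- holder_mid (a point): Centre of the sample holder, half-way up (29 mm above its underside). Loose steel block, 0.55 to 0.95 kg: base 70 (x) x 56 (y) x 24 mm high; centred on it an upright grip rib 50 (x) x 14 (y) x 34 mm high; 58 mm high in all. z up; a half turn about z makes no difference. Two small white discs are let into its top. Starts on the bare table.
- holder: the same sample holder; origin at the centre of its underside, same axes
- corner (a point): Inner corner where the fences meet, at the stage's top face (10 mm above the table). x points squarely to the far fence, whose inner face is x = 0; y runs along that fence, away from the side fence, whose inner face is y = 0; z up. The holder belongs at x < 0, y > 0, its own x along this y. Free stage top: 140 mm to -x, 160 mm to +y. The aluminium stage, 160 x 180 mm, is fixed; it and the fences are slippery.
- fence_far: fixed dark steel fence on the stage, 14 mm thick, 20 mm high above the stage top, 158 mm long, along the edge farthest from the robot; origin at the middle of its underside, same axes as the corner
- fence_side: fixed dark steel fence on the stage, 14 mm thick, 20 mm high above the stage top, 130 mm long, along the right-hand edge seen from the robot, meeting the far fence at a right angle; origin at the middle of its underside, same axes as the corner
- disc: bystander: loose white plastic disc, 36 mm across, 10 mm high, lying on the stage at the end away from the corner; origin at the centre of its underside
- vblock: bystander: loose dark steel block with a groove, 50 x 60 x 38 mm high, on the table beyond the work area; origin at the centre of its underside
- ringgauge: bystander: loose steel ring, 48 mm across, 14 mm high, on the table close to the robot; origin at the centre of its underside
- disc_b: bystander: a second loose white disc, 36 mm across, 10 mm high, on the table beyond the work area; origin at the centre of its underside
- jar: bystander: loose jar, 56 mm across, 70 mm high, on the table beyond the work area; origin at the centre of its underside
- driver: bystander: loose screwdriver, 150 mm long, lying on the table close to the robot; its x runs along it
- brush: bystander: loose flat brush lying on the table beyond the control box; its x runs along it
Mind the look-alikes: they are no part of the job. Leave any blue or red look-alike of the holder alone.

How it is judged:
By the outcome, as a careful person would: the job done as asked, in the order asked, and still so for the second after the job is handed in, while the arm keeps its last pose, push and grip.
It also fails if it takes over 67 s, if anything falls off the work surface, if the arm or the gripper's body presses on something with over 40 N, if the wrist force passes 120 N, or if a joint passes its speed limit or range.

ROBOT

A 7-joint arm with a two-finger parallel gripper is mounted at the origin on the work surface. World frame = base frame: x ahead of the robot, y to its left, z up, the work surface at z = 0. Lengths are in m, angles in rad, forces in N, time in s.
With the tool pointing down it reaches from about 0.4 to 0.85 m from the base axis. Payload 4.4 kg.
Tool frame: the origin (TCP) lies at the very end of the fingers, on their centre line; the grasp point (between the pads) lies 19 mm behind it; z points along the fingers, y is the direction in which the jaws open and shut (so a half turn about z gives the same grasp; the last joint's range is limited). The gripper opens to 94 mm and grips with 3 to 60 N. Pads are 16 mm wide; open, the fingers measure 119 mm over their backs; the gripper's body (75 mm by 177 mm) begins 78 mm behind the grasp point.
Start: joints at [1.254, 0.628, 0.038, 1.517, -0.027, 0.996, -0.02], TCP at [0.161, -0.63, 0.205] pointing down, gripper open.
Joint ranges: [-3.06, 3.06], [-0.37, 2.12], [-1.25, 1.32], [0.18, 2.47], [-1.1, 4.24], [0.23, 1.98], [-2.94, 2.94]. Speed limits (rad/s): [2.57, 2.57, 3.14, 3.14, 3.14, 3.14, 3.14].

INTERFACE

Orientations are given as a unit quaternion [x, y, z, w].
In Python, from bench import ctrl gives the robot as it stands.
- The arm moves only by the shell command python3 -m jog 'ROWS' [FORCE]. ROWS is JSON, a list of rows, each a list of 7 numbers: the turn, a rotation vector about the tool's x, y, z in degrees, then the shift along the tool's x, y, z in m, then the gripper's target within -1 to 1 (shut at 1, half-way at 0, fully open at -1). A call has 1 to 12 rows; each row shifts and turns the commanded pose from where the row before left it, along the tool's axes as they then stand; what a row does not reach is not made up. A row lasts 1/12 s, in which the tool goes at most 41.7 mm and 7.16 degrees, less where a joint would pass 70% of its speed; a pose out of reach is approached as far as the arm can. A call with a gripper value outside its range is refused whole. The fingers move at their own pace and stop on an object; FORCE is the grip in N (left out, the last holds). Time passes only in rows, so rows that do not move let the fingers close. It gives the time, the measured TCP pose, the force and the opening at its end, in the units of the state.
- ctrl.read_state(): the state, without advancing time (a new reading comes with each control period).
- ctrl.capture(name): name is "scene" or "top" or "wrist"; returns the picture (480x640x3 uint8, red, green, blue); there is no depth.
- ctrl.calibration(name): a dict with "vfov" (degrees; the focal length in pixels is half the picture's height over the tangent of half this angle, whatever the lens; pixels are square), "cx", "cy" (the principal point, pixels), "rvec" (rotation vector, rad) and "tvec" (3), from world to camera coordinates, as OpenCV has them. Camera axes: x right, y down, z forward; pixel columns grow to the right and rows downward; lengths in m; the calibration is good to about 2 mm. A picture is of the moment at which its call begins: read the wrist's pose just before it. calibration takes no time and is no camera call; for the wrist camera it gives the pose at the moment of the call.
- ctrl.job_done(): hands the job in, once; it reports no verdict.
The state is a dict: "t": time; "joint_positions": joint angles; "joint_velocities": joint speeds; "effort": joint torques, N m; "tool_pos": TCP position; "tcp_rot": TCP orientation; "force": force on the tool from outside, world axes, zero at the start; "ft_torque": the same for the moment, N m; "grip_width": finger opening in m.
Only numpy, scipy, OpenCV 4.12 (cv2) and the standard library are available. Lean on these libraries where they do the work, as an engineer would, in place of code of your own. Each camera call takes 0.05 s, during which the arm holds its last target. There are 200 camera calls.

## Working session

There is one attempt and no reset: what is moved stays moved. The work goes in short steps, Python scripts to look and compute and a shell command to move; the robot and the scene stay as the last step left them, time stands still between calls to the robot, and variables do not carry over. Pictures are saved under pics/ and viewed, about 8 in all and at most 12, crops included, and the job is handed in when it is done.

```bash
ls; mkdir -p pics; python3 - <<'E'
from bench import ctrl
import cv2,json
for n in("scene","top"):
    print(n,ctrl.calibration(n)); cv2.imwrite(f"pics/{n}0.png",ctrl.capture(n)[:,:,::-1])
s=ctrl.read_state();print({k:s[k] for k in("t","tool_pos","tcp_rot","force","grip_width")}); print(ctrl.calibration("wrist"))
E
```

```text
pics
scene {'vfov': 45.495654274965375, 'cx': 320.73802413480786, 'cy': 241.30671806087568, 'rvec': array([ 1.19918983,  2.26617766, -1.01643765]), 'tvec': array([ 0.29227673, -0.26116097,  1.43321677])}
top {'vfov': 55.96355879213672, 'cx': 323.40181661886163, 'cy': 233.78130355514315, 'rvec': array([ 2.16255259, -2.11638128,  0.19541009]), 'tvec': array([-0.01677854,  0.53199158,  1.03751456])}
{'t': 0.1, 'tool_pos': array([ 0.16116126, -0.6291128 ,  0.20469465]), 'tcp_rot': array([ 9.92149438e-01,  1.25055318e-01, -1.21476418e-04, -8.03390844e-04]), 'force': array([-0.39887385,  0.27048773,  0.3346133 ]), 'grip_width': 0.09404572356984384}
{'vfov': 69.08841776094704, 'cx': 317.33654522569213, 'cy': 239.74819101518233, 'rvec': array([-2.33489063,  1.80725033,  0.21111188]), 'tvec': array([-0.6502414 , -0.02484209,  0.38864418])}
```

View pics/top0.png

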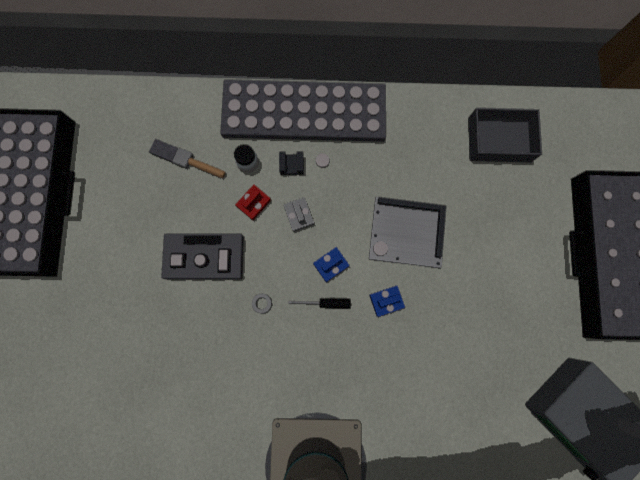

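View pics/scene0.png

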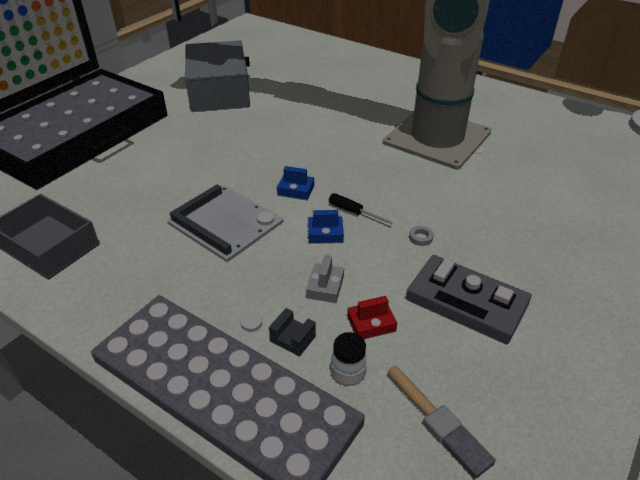

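The top view shows the box at (203,257) with its square key at (177,261), round key at (201,261) and bar at (223,260). The grey holder is at (299,214), and the stage's corner is at about (440,205). The scene view agrees. Next I'll measure from the top crops.

```bash
cat > h.py <<'E'
import numpy as np,cv2
from bench import ctrl
from scipy.spatial.transform import Rotation as R
def ray(c,uv,z,hh=480):
    f=hh/2/np.tan(np.radians(c["vfov"]/2)); M=cv2.Rodrigues(np.array(c["rvec"]))[0]
    uv=np.atleast_2d(np.array(uv,float)); d=np.c_[(uv[:,0]-c["cx"])/f,(uv[:,1]-c["cy"])/f,np.ones(len(uv))]@M
    o=-M.T@np.array(c["tvec"]); return o+d*((z-o[2])/d[:,2])[:,None]
def proj(c,p):
    f=240/np.tan(np.radians(c["vfov"]/2)); M=cv2.Rodrigues(np.array(c["rvec"]))[0]
    q=np.atleast_2d(p)@M.T+np.array(c["tvec"]); return np.c_[c["cx"]+f*q[:,0]/q[:,2],c["cy"]+f*q[:,1]/q[:,2]]
def blobs(img,mask,lo,hi):
    n,l,s,c=cv2.connectedComponentsWithStats(mask.astype(np.uint8)); out=[]
    for i in range(1,n):
        if lo<s[i,4]<hi: out.append((c[i],s[i]))
    return out
E
python3 - <<'E'
from h import *
im=cv2.imread("pics/top0.png"); c=ctrl.calibration("top")
m=(im.min(2)>135)
for p,s in blobs(im,m,15,2000):
    if 150<p[0]<460 and 140<p[1]<320: print(p.round(1),s, "z48",ray(c,p,.048).round(4)[0][:2],"z0",ray(c,p,.0).round(4)[0][:2])
a=cv2.resize(im[190:290,150:250],None,fx=4,fy=4,interpolation=cv2.INTER_CUBIC)
b=cv2.resize(im[185:285,270:350][:100],None,fx=4,fy=4,interpolation=cv2.INTER_CUBIC)
d=cv2.resize(im[190:290,360:460],None,fx=4,fy=4,interpolation=cv2.INTER_CUBIC)
cv2.imwrite("pics/crop.png",cv2.resize(np.hstack([b,d]),None,fx=1.1,fy=1.1))
E
```

```text
(no output)
```

View pics/crop.png

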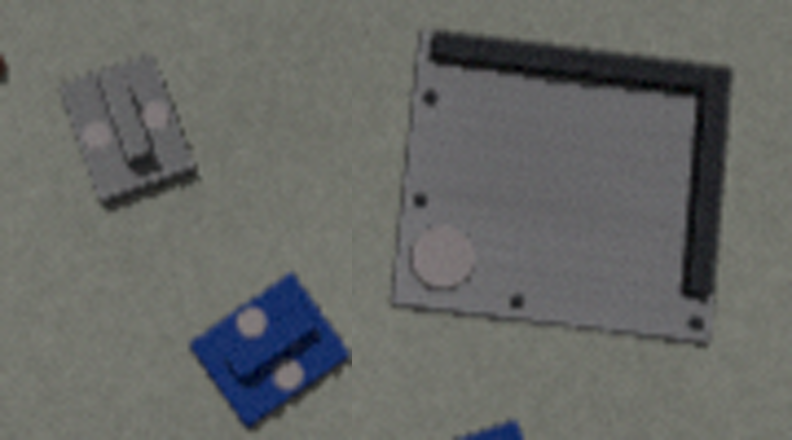

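The crop shows the grey holder, with its rib running along the image diagonal from crop (112,75) to (145,170). The stage's inner fence corner (top edge) is at crop (698,95), and the disc is at lower left, away from the corner.

```bash
python3 - <<'E'
from h import *
im=cv2.imread("pics/top0.png"); c=ctrl.calibration("top")
k=im[240:280,165:240].min(2); print(k.max(), np.percentile(k,[50,80,90,95]))
m=np.zeros(im.shape[:2],bool); m[240:280,165:240]=k>(95)
for p,s in blobs(im,m,15,2000): print(p.round(1),s,"z48",ray(c,p,.048).round(4)[0][:2])
def L(x,y): return [270+x/4.4-.4,185+y/4.4-.4]
def Rr(x,y): return [360+(x-352)/4.4-.4,190+y/4.4-.4]
h=ray(c,[L(62,82),L(150,58),L(195,170),L(105,197)],.024);print("base top",h.round(4),h.mean(0).round(4))
r=ray(c,[L(103,80),L(127,78),L(153,155),L(131,163)],.058);print("rib",r.round(4),r.mean(0).round(4))
d=ray(c,[L(96,135),L(156,115)],.024);print("discs",d.mean(0).round(4))
f=ray(c,[Rr(698,95),Rr(432,62),Rr(683,292)],.030);print("fence in corner,farL,sidebottom",f.round(4))
for q in(f[1]-f[0],f[2]-f[0]):print(np.degrees(np.arctan2(q[1],q[0])),np.linalg.norm(q))
s=ray(c,[Rr(392,303),Rr(708,345),Rr(420,30)],.010);print("stage",s.round(4))
for q in(s[1]-s[0],s[2]-s[0]):print(np.degrees(np.arctan2(q[1],q[0])),np.linalg.norm(q))
for q in (h[1]-h[0],h[2]-h[1],r[3]-r[0],h[3]-h[0]):print("h",np.degrees(np.arctan2(q[1],q[0])),np.linalg.norm(q))
s=ctrl.read_state();print(R.from_quat(s["tcp_rot"]).as_matrix().round(3))
c=ctrl.calibration("wrist");M=cv2.Rodrigues(c["rvec"])[0];print("cam in tool",R.from_quat(s["tcp_rot"]).inv().apply(-M.T@c["tvec"]-s["tool_pos"]), (M@R.from_quat(s["tcp_rot"]).as_matrix()).round(2))
E
```

```text
125 [ 58.  62. 107. 119.]
[222.7 259.4] [219 250   8  20 145] z48 [0.4651 0.231 ]
[175.7 259.5] [171 255  11  10 100] z48 [0.4623 0.3413]
[199.3 259.3] [195 255  10  10  78] z48 [0.464  0.2859]
base top [[0.61   0.094  0.024 ]
 [0.6251 0.0451 0.024 ]
 [0.5615 0.0182 0.024 ]
 [0.5451 0.0679 0.024 ]] [0.5854 0.0563 0.024 ]
rib [[0.6036 0.0691 0.058 ]
 [0.605  0.0561 0.058 ]
 [0.5626 0.0408 0.058 ]
 [0.558  0.0525 0.058 ]] [0.5823 0.0546 0.058 ]
discs [0.5862 0.0574 0.024 ]
fence in corner,farL,sidebottom [[ 0.5976 -0.2869  0.03  ]
 [ 0.613  -0.1379  0.03  ]
 [ 0.4865 -0.2761  0.03  ]]
84.11230525259393 0.14982725422245166
174.46173178914688 0.11162605954402108
stage [[ 0.4793 -0.1182  0.01  ]
 [ 0.4596 -0.2947  0.01  ]
 [ 0.6365 -0.1337  0.01  ]]
-96.35163065016526 0.17762999479466077
-5.626178470896156 0.15796909102065948
h -72.92631197426016 0.051206831506089026
h -157.11385006504685 0.06899796791972548
h -160.05582442780153 0.04853092850503094
h -158.07283115601638 0.0700387959658052
[[ 0.969  0.248 -0.   ]
 [ 0.248 -0.969  0.002]
 [-0.    -0.002 -1.   ]]
cam in tool [ 0.06629616  0.0009033  -0.17841692] [[ 0.    1.   -0.  ]
 [-0.97  0.   -0.23]
 [-0.23  0.    0.97]]
```

Key row from the top camera: round (0.464, 0.286), square (0.462, 0.341), bar (0.465, 0.231). The holder is at about (0.585, 0.056) with yaw 21°, and the corner is at about (0.598, -0.287) with yaw -5.8°. I'll move toward the stage first and take a wrist picture on the way.

```bash
cat > st.py <<'E'
from h import *
import sys
# st.py [x y z yaw]: print state, and tool-frame shift to target and tool-z turn
s=ctrl.read_state();Q=R.from_quat(s["tcp_rot"]);M=Q.as_matrix()
yaw=np.degrees(np.arctan2(M[1,0],M[0,0]))
print("t",round(s["t"],2),"tcp",np.array(s["tool_pos"]).round(4),"yaw",yaw.round(2),"zax",M[:,2].round(4),"F",np.array(s["force"]).round(2),"T",np.array(s["ft_torque"]).round(2),"w",round(s["grip_width"],4),"j7",round(s["joint_positions"][6],2))
if len(sys.argv)>1:
    a=[float(v) for v in sys.argv[1:]]; print("tool shift",(M.T@(np.array(a[:3])-s["tool_pos"])).round(4),"turnz",round(yaw-a[3],2) if len(a)>3 else "")
E
python3 -m jog '[[0,0,0,0.032,-0.022,0,1],[0,0,0,0.032,-0.022,0,1],[0,0,0,0.032,-0.022,0,1],[0,0,0,0.032,-0.022,0,1],[0,0,0,0.032,-0.022,0,1],[0,0,0,0.032,-0.022,0,1],[0,0,0,0.032,-0.022,0,1],[0,0,0,0.032,-0.022,0,1],[0,0,0,0.032,-0.022,0,1],[0,0,0,0.032,-0.022,0,1],[0,0,0,0.032,-0.022,0,1],[0,0,0,0.032,-0.022,0,1]]' 20
python3 -m jog '[[0,0,0,0.032,-0.022,0,1],[0,0,0,0.032,-0.022,0,1],[0,0,0,0,0,0,1],[0,0,0,0,0,0,1],[0,0,0,0,0,0,1]]'
python3 - <<'E'
from h import *
np.save("wc1.npy",ctrl.calibration("wrist"),allow_pickle=True); cv2.imwrite("pics/w1.png",ctrl.capture("wrist")[:,:,::-1])
E
python3 st.py 0.464 0.286 0.10
```

```text
t: 1.1
tool_pos: [0.4685, -0.2769, 0.2053]
tcp_rot: [0.992, 0.125, -0.0, -0.0]
force: [1.3, -0.4, -0.3]
grip_width: 0.0176
t: 1.52
tool_pos: [0.5182, -0.2205, 0.2051]
tcp_rot: [0.992, 0.125, -0.001, 0.0]
force: [0.4, 0.1, -1.0]
grip_width: 0.0007
t 1.57 tcp [ 0.5177 -0.2214  0.2052] yaw 14.27 zax [-1.4e-03 -6.0e-04 -1.0e+00] F [-0.25 -0.62 -0.45] T [-0.04  0.02 -0.04] w 0.0006 j7 -0.96
tool shift [ 0.0732 -0.505   0.1049] turnz
```

View pics/w1.png

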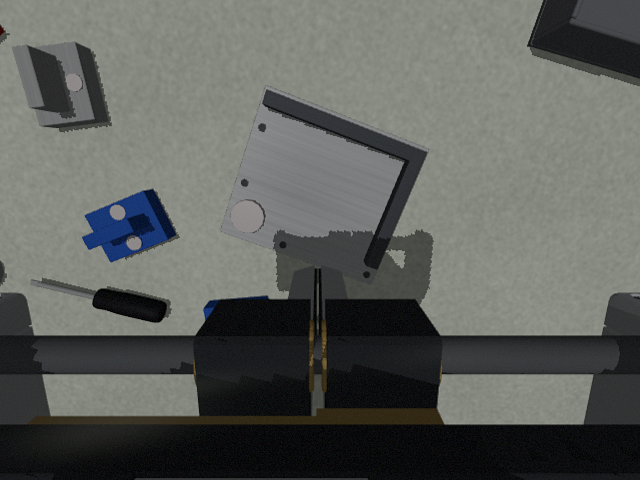

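The wrist view shows the stage. The inner top corner of the fences is at (405,160), the far fence's inner edge runs to (268,107), and the side fence's runs to (366,262). The disc is at (247,215). I'll move to the round key and fit the fence lines in the same step.

```bash

python3 -m jog '[[0,0,0,0.0056,-0.0389,0,1],[0,0,0,0.0056,-0.0389,0,1],[0,0,0,0.0056,-0.0389,0,1],[0,0,0,0.0056,-0.0389,0,1],[0,0,0,0.0056,-0.0389,0,1],[0,0,0,0.0056,-0.0389,0,1],[0,0,0,0.0056,-0.0389,0,1],[0,0,0,0.0056,-0.0389,0,1],[0,0,0,0.0056,-0.0389,0,1],[0,0,0,0.0056,-0.0389,0,1],[0,0,0,0.0056,-0.0389,0,1],[0,0,0,0.0056,-0.0389,0,1]]'
python3 -m jog '[[0,0,0,0.0056,-0.0389,0,1],[0,0,0,0,0,0.02,1],[0,0,0,0,0,0.02,1],[0,0,0,0,0,0,1],[0,0,0,0,0,0,1]]'
python3 - <<'E'
from h import *
np.save("wc2.npy",ctrl.calibration("wrist"),allow_pickle=True); cv2.imwrite("pics/w2.png",ctrl.capture("wrist")[:,:,::-1])
E
python3 st.py 0.464 0.286 0.06
python3 - <<'E'
from h import *
c=np.load("wc1.npy",allow_pickle=True).item(); g=cv2.GaussianBlur(cv2.imread("pics/w1.png"),(3,3),0).min(2).astype(float)
def edge(a,b,n=30,h=9):   # points of steepest gradient across the line a-b
    a,b=np.array(a,float),np.array(b,float);d=(b-a)/np.linalg.norm(b-a);nn=np.array([-d[1],d[0]]);P=[]
    t=np.arange(-h,h+.01,.25)
    for k in np.linspace(.08,.92,n):
        q=a+k*(b-a)+t[:,None]*nn; v=cv2.remap(g.astype(np.float32),q[:,0].astype(np.float32),q[:,1].astype(np.float32),1)[:,0]
        P.append(q[np.argmax(abs(np.gradient(v)))])
    return np.array(P)
def fit(P,z):
    X=ray(c,P,z)[:,:2];vx,vy,x,y=cv2.fitLine(X.astype(np.float32),cv2.DIST_HUBER,0,.001,.001).ravel()
    r=(X-[x,y])@[-vy,vx]; print("yaw",round(np.degrees(np.arctan2(vy,vx)),2),"rms mm",r.std()*1e3); return np.array([x,y]),np.array([vx,vy])
def X(l,m): return l[0]+np.linalg.solve(np.c_[l[1],-m[1]],m[0]-l[0])[0]*l[1]
print("outer stage/far top/side top")
fi=fit(edge((268,107),(405,160)),.03);si=fit(edge((405,160),(366,262)),.03)
print("inner top corner z=.03",X(fi,si), "z=.01 alt",X(fit(edge((268,107),(405,160)),.01),fit(edge((405,160),(366,262)),.01)))
fo=fit(edge((265,90),(427,151)),.03);print("outer far",fo)
print("cam",-cv2.Rodrigues(c["rvec"])[0].T@c["tvec"])
E
```

```text
t: 2.57
tool_pos: [0.4684, 0.2483, 0.2057]
tcp_rot: [0.992, 0.123, 0.0, 0.0]
force: [0.5, 0.7, 0.2]
grip_width: 0.0005
t: 2.98
tool_pos: [0.464, 0.2856, 0.1649]
tcp_rot: [0.992, 0.124, -0.001, 0.001]
force: [-0.4, -0.4, 0.0]
grip_width: 0.0003
t 3.03 tcp [0.4648 0.2861 0.1659] yaw 14.2 zax [ 1.e-04 -8.e-04 -1.e+00] F [-0.23  0.31  0.14] T [-0.01  0.   -0.01] w 0.0006 j7 -1.95
tool shift [-8.000e-04 -1.000e-04  1.059e-01] turnz 
outer stage/far top/side top
yaw 84.63 rms mm 0.7772094570211806
yaw -5.81 rms mm 0.19375043032068656
yaw 84.63 rms mm 0.821198830794185
yaw -5.81 rms mm 0.20470094551876392
inner top corner z=.03 [ 0.6004681 -0.288902 ] z=.01 alt [ 0.60146475 -0.29365954]
yaw 84.26 rms mm 0.17662075615271508
outer far (array([ 0.6236898 , -0.22347945], dtype=float32), array([0.09997953, 0.9949895 ], dtype=float32))
cam [ 0.58285676 -0.20483623  0.38341697]
```

View pics/w2.png

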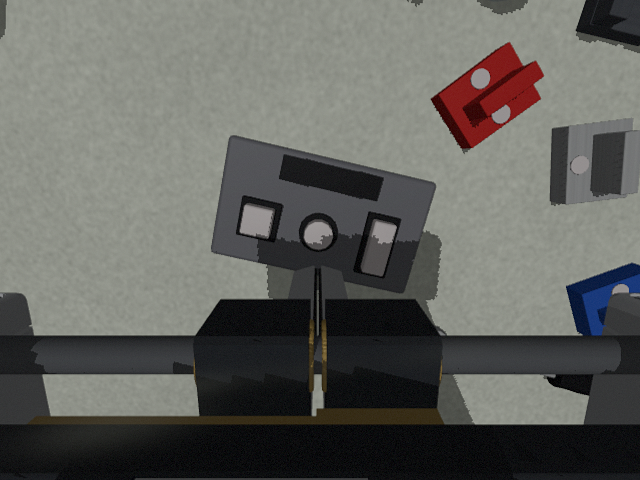

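The box is seen from near: square key at (256,220), round at (318,233), bar at about (378,248).

```bash
python3 - <<'E'
from h import *
c=np.load("wc2.npy",allow_pickle=True).item(); print(ray(c,[(318,233),(256,220),(378,247)],.048).round(4))
E
```

```text
[[0.467  0.2843 0.048 ]
 [0.4649 0.3388 0.048 ]
 [0.4679 0.2304 0.048 ]]
```

```bash

python3 -m jog '[[0,0,0,0.001,0.001,0.036,1],[0,0,0,0,0,0.036,1],[0,0,0,0,0,0.036,1],[0,0,0,0,0,0,1],[0,0,0,0,0,0.006,1],[0,0,0,0,0,0.004,1],[0,0,0,0,0,0.003,1],[0,0,0,0,0,0.002,1],[0,0,0,0,0,0,1],[0,0,0,0,0,0,1]]'; python3 st.py
```

```text
t: 3.87
tool_pos: [0.467, 0.2876, 0.044]
tcp_rot: [0.992, 0.125, 0.002, -0.001]
force: [3.1, 0.5, 3.3]
grip_width: 0.0004
t 3.87 tcp [0.467  0.2876 0.044 ] yaw 14.34 zax [ 0.0037  0.0017 -1.    ] F [3.15 0.53 3.29] T [-0.21 -0.51  0.03] w 0.0004 j7 -1.96
```

```bash

python3 -m jog '[[0,0,0,0,0,0.002,1],[0,0,0,0,0,0.002,1],[0,0,0,0,0,0.001,1],[0,0,0,0,0,0,1],[0,0,0,0,0,0,1]]'; python3 st.py
```

```text
t: 4.28
tool_pos: [0.4671, 0.2877, 0.0416]
tcp_rot: [0.992, 0.125, 0.002, -0.001]
force: [-2.6, -4.2, 34.8]
grip_width: 0.0002
t 4.28 tcp [0.4671 0.2877 0.0416] yaw 14.34 zax [ 0.0044  0.002  -1.    ] F [-2.61 -4.15 34.84] T [-1.04  0.82 -0.04] w 0.0002 j7 -1.96
```

The round key bottomed, at 35 N and z 0.0416. I'll lift and go to the square key with a slightly shallower press.

```bash

python3 -m jog '[[0,0,0,0,0,-0.015,1],[0,0,0,0,0,-0.017,1],[0,0,0,0,0,0,1],[0,0,0,0,0,0,1]]'; python3 st.py 0.4636 0.340 0.053
```

```text
t: 4.62
tool_pos: [0.4651, 0.2876, 0.0699]
tcp_rot: [0.992, 0.125, 0.0, -0.0]
force: [-0.9, -0.3, 0.1]
grip_width: 0.0009
t 4.62 tcp [0.4651 0.2876 0.0699] yaw 14.39 zax [ 6.e-04  9.e-04 -1.e+00] F [-0.94 -0.27  0.12] T [ 0.    0.02 -0.04] w 0.0009 j7 -1.96
tool shift [ 0.0116 -0.0511  0.0169] turnz
```

```bash

python3 -m jog '[[0,0,0,0.006,-0.026,0,1],[0,0,0,0.006,-0.025,0,1],[0,0,0,0,0,0,1],[0,0,0,0,0,0.017,1],[0,0,0,0,0,0.006,1],[0,0,0,0,0,0.004,1],[0,0,0,0,0,0.002,1],[0,0,0,0,0,0.0015,1],[0,0,0,0,0,0,1],[0,0,0,0,0,0,1]]'; python3 st.py
```

```text
t: 5.45
tool_pos: [0.4629, 0.3396, 0.0418]
tcp_rot: [0.992, 0.125, -0.001, -0.0]
force: [-7.2, -2.9, 28.9]
grip_width: 0.0004
t 5.45 tcp [0.4629 0.3396 0.0418] yaw 14.37 zax [-1.5e-03  4.0e-04 -1.0e+00] F [-7.17 -2.87 28.94] T [-0.51  1.79  0.  ] w 0.0004 j7 -2.02
```

```bash

python3 -m jog '[[0,0,0,0,0,-0.015,1],[0,0,0,0,0,-0.0155,1],[0,0,0,-0.008,0.0355,0,1],[0,0,0,-0.008,0.0355,0,1],[0,0,0,-0.008,0.0355,0,1],[0,0,0,0,0,0,1],[0,0,0,0,0,0,1]]'; python3 st.py 0.4665 0.2308 0.053
python3 -m jog '[[0,0,0,0,0,0.017,1],[0,0,0,0,0,0.006,1],[0,0,0,0,0,0.004,1],[0,0,0,0,0,0.002,1],[0,0,0,0,0,0.0015,1],[0,0,0,0,0,0,1],[0,0,0,0,0,0,1]]'; python3 st.py
```

```text
t: 6.03
tool_pos: [0.4671, 0.2268, 0.0691]
tcp_rot: [0.992, 0.122, -0.001, 0.001]
force: [0.7, 0.1, 0.4]
grip_width: 0.0005
t 6.03 tcp [0.4671 0.2268 0.0691] yaw 14.06 zax [-0.0016 -0.0023 -1.    ] F [0.65 0.1  0.42] T [ 0.05 -0.02 -0.04] w 0.0005 j7 -1.88
tool shift [ 0.0004 -0.0041  0.0161] turnz 
t: 6.62
tool_pos: [0.4672, 0.2313, 0.0418]
tcp_rot: [0.992, 0.126, 0.0, -0.0]
force: [-4.9, -3.1, 29.1]
grip_width: 0.0005
t 6.62 tcp [0.4672 0.2313 0.0418] yaw 14.44 zax [ 7.e-04  4.e-04 -1.e+00] F [-4.87 -3.13 29.14] T [-0.71  1.24  0.02] w 0.0005 j7 -1.88
```

All three keys were pressed in order, with each bottom confirmed at z ≈ 0.0418. Next is a near look at the holder.

```bash

python3 -m jog '[[0,0,0,0,0,-0.03,1],[0,0,0,0,0,-0.04,0],[0,0,0,0,0,-0.04,0],[0,0,0,0.002,0.04,0,0],[0,0,0,0.002,0.04,0,0],[0,0,0,0.002,0.04,0,0],[0,0,0,0.002,0.04,0,0],[0,0,0,0.002,0.04,0,0],[0,0,-6.6,0,0,0,0],[0,0,0,0,0,0,0],[0,0,0,0,0,0,0]]'; python3 st.py
python3 - <<'E'
from h import *
np.save("wc3.npy",ctrl.calibration("wrist"),allow_pickle=True); cv2.imwrite("pics/w3.png",ctrl.capture("wrist")[:,:,::-1])
E
```

```text
t: 7.53
tool_pos: [0.5263, 0.0402, 0.1488]
tcp_rot: [0.983, 0.181, -0.0, -0.001]
force: [0.3, -0.1, -0.3]
grip_width: 0.0474
t 7.53 tcp [0.5263 0.0402 0.1488] yaw 20.87 zax [-0.001   0.0012 -1.    ] F [ 0.26 -0.05 -0.29] T [ 0.   -0.05  0.07] w 0.0474 j7 -1.41
```

View pics/w3.png

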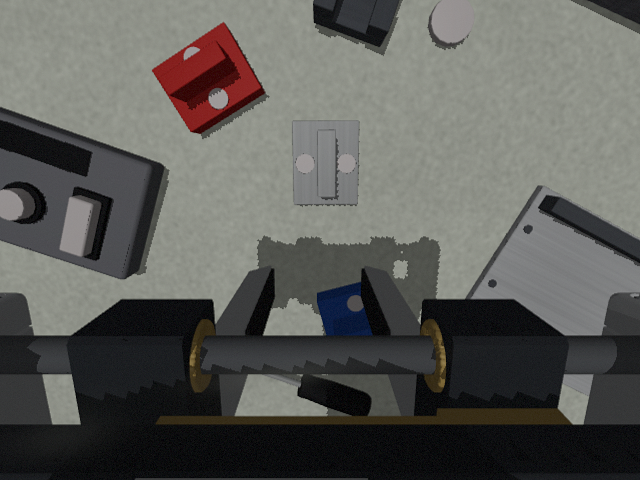

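The holder is square to the view: base corners (293,121) to (358,205), rib top (318,130) to (336,198), and discs at (305,163) and (346,163).

```bash
python3 - <<'E'
from h import *
c=np.load("wc3.npy",allow_pickle=True).item(); print(ray(c,[(293,121),(358,121),(358,205),(293,205)],.024).mean(0).round(4),ray(c,[(305.2,163),(346.3,163)],.024).mean(0).round(4),ray(c,[(318,130),(336,198)],.058).mean(0).round(4))
# edge yaw check: rib sides via threshold of the discs' line
d=ray(c,[(305.2,163),(346.3,163)],.024);q=d[1]-d[0];print(np.degrees(np.arctan2(q[1],q[0]))+90)
e=ray(c,[(293,121),(293,205),(358,121),(358,205)],.024);print([np.degrees(np.arctan2(*(e[i]-e[i+1])[[1,0]])) for i in(0,2)])
E
python3 st.py 0.584 0.0565 0.0275 20.9
```

```text
[0.586  0.0546 0.024 ] [0.5869 0.0547 0.024 ] [0.5863 0.0541 0.058 ]
21.009299544794118
[np.float64(20.091563378455223), np.float64(22.539301953266488)]
t 7.58 tcp [0.5261 0.0409 0.1488] yaw 20.95 zax [-9.0e-04  1.2e-03 -1.0e+00] F [ 0.04 -0.35  0.4 ] T [ 0.05 -0.   -0.03] w 0.0473 j7 -1.41
tool shift [0.0597 0.0064 0.1213] turnz 0.05
```

```bash

python3 -m jog '[[0,0,0,0.0305,0.004,0,0],[0,0,0,0.0305,0.004,0,0],[0,0,0,0,0,0,0],[0,0,0,0,0,0.036,0],[0,0,0,0,0,0.036,0],[0,0,0,0,0,0.03,0],[0,0,0,0,0,0.013,0],[0,0,0,0,0,0.005,0],[0,0,0,0,0,0,0]]'; python3 st.py
python3 -m jog '[[0,0,0,0,0,0,1],[0,0,0,0,0,0,1],[0,0,0,0,0,0,1],[0,0,0,0,0,0,1],[0,0,0,0,0,0,1],[0,0,0,0,0,0,1]]' 45; python3 st.py
```

```text
t: 8.33
tool_pos: [0.585, 0.0552, 0.0278]
tcp_rot: [0.983, 0.183, -0.001, -0.0]
force: [-0.6, 0.2, -0.3]
grip_width: 0.047
t 8.33 tcp [0.585  0.0552 0.0278] yaw 21.06 zax [-2.9e-03  2.0e-04 -1.0e+00] F [-0.61  0.17 -0.25] T [ 0.02  0.03 -0.05] w 0.047 j7 -1.44
t: 8.83
tool_pos: [0.5865, 0.0552, 0.0299]
tcp_rot: [0.983, 0.182, 0.0, -0.001]
force: [-2.2, 4.1, 6.0]
grip_width: 0.0136
t 8.83 tcp [0.5865 0.0552 0.0299] yaw 21.01 zax [ 6.e-04  2.e-03 -1.e+00] F [-2.25  4.08  5.96] T [ 0.84  0.54 -0.01] w 0.0136 j7 -1.43
```

Gripped, with a width of 13.6 mm. I'll lift, turn by -63.2° about tool z, then check.

```bash

python3 -m jog '[[0,0,0,0,0,-0.02,1],[0,0,0,0,0,-0.03,1],[0,0,0,0,0,-0.03,1],[0,0,-7.0,0,0,0,1],[0,0,-7.0,0,0,0,1],[0,0,-7.0,0,0,0,1],[0,0,-7.0,0,0,0,1],[0,0,-7.0,0,0,0,1],[0,0,-7.0,0,0,0,1],[0,0,-7.0,0,0,0,1],[0,0,-7.0,0,0,0,1],[0,0,-7.0,0,0,0,1]]' 55; python3 -m jog '[[0,0,0,0,0,0,1],[0,0,0,0,0,0,1]]'; python3 st.py 0.5623 -0.235 0.11 84.2
```

```text
t: 9.83
tool_pos: [0.5853, 0.0524, 0.1079]
tcp_rot: [0.742, 0.671, -0.001, -0.0]
force: [-0.4, -0.6, -5.7]
grip_width: 0.0138
t: 10.0
tool_pos: [0.5856, 0.0526, 0.1081]
tcp_rot: [0.745, 0.667, -0.001, -0.001]
force: [-0.1, 0.4, -5.7]
grip_width: 0.0133
t 10.0 tcp [0.5856 0.0526 0.1081] yaw 83.73 zax [-2.1e-03 -3.0e-04 -1.0e+00] F [-0.15  0.35 -5.73] T [-0.02 -0.04  0.01] w 0.0133 j7 -0.59
tool shift [-0.2884  0.0083 -0.0018] turnz -0.47
```

It weighs 5.7 N, so it's held (0.58 kg). Next I'll carry it over the stage, check the position, then lower.

```bash

python3 -m jog '[[0,0,-0.5,0,0,0,1],[0,0,0,-0.03,0.001,0,1],[0,0,0,-0.036,0.001,0,1],[0,0,0,-0.036,0.001,0,1],[0,0,0,-0.036,0.001,0,1],[0,0,0,-0.036,0.001,0,1],[0,0,0,-0.036,0.001,0,1],[0,0,0,-0.036,0.001,0,1],[0,0,0,-0.03,0.001,0,1],[0,0,0,-0.0124,0,0,1],[0,0,0,0,0,0,1],[0,0,0,0,0,0,1]]'; python3 st.py 0.5623 -0.235 0.042 84.2
python3 - <<'E'
from h import *
np.save("wc4.npy",ctrl.calibration("wrist"),allow_pickle=True); cv2.imwrite("pics/w4.png",ctrl.capture("wrist")[:,:,::-1])
E
```

```text
t: 11.0
tool_pos: [0.5661, -0.2348, 0.1087]
tcp_rot: [0.741, 0.671, -0.0, -0.0]
force: [0.7, 0.6, -5.3]
grip_width: 0.0136
t 11.0 tcp [ 0.5661 -0.2348  0.1087] yaw 84.28 zax [-6.e-04  4.e-04 -1.e+00] F [ 0.72  0.55 -5.33] T [ 0.13 -0.1  -0.05] w 0.0136 j7 -0.11
tool shift [-0.0006 -0.0037  0.0667] turnz 0.08
```

View pics/w4.png

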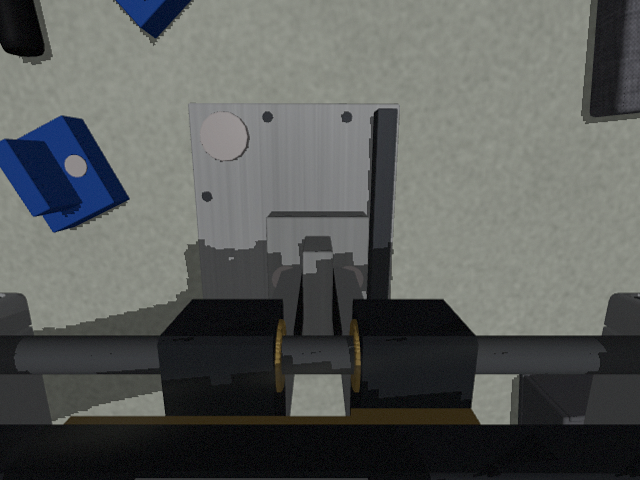

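The holder and far fence both look square to the view: the fence's inner edge is at u≈372 and the holder's end edge is level at v≈214. The disc at (224,136) is untouched. Lowering now.

```bash

python3 -m jog '[[0,0,0,0,-0.003,0.02,1],[0,0,0,0,0,0.025,1],[0,0,0,0,0,0.014,1],[0,0,0,0,0,0.004,1],[0,0,0,0,0,0,1],[0,0,0,0,0,0,1]]'; python3 st.py
python3 -m jog '[[0,0,0,0,0,0.002,1],[0,0,0,0,0,0.001,1],[0,0,0,0,0,0,1],[0,0,0,0,0,0,1]]'; python3 st.py
```

```text
t: 11.55
tool_pos: [0.5647, -0.2327, 0.0467]
tcp_rot: [0.74, 0.673, 0.001, 0.0]
force: [0.1, -0.6, -4.8]
grip_width: 0.0136
t 11.55 tcp [ 0.5647 -0.2327  0.0467] yaw 84.56 zax [ 1.3e-03  4.0e-04 -1.0e+00] F [ 0.13 -0.56 -4.8 ] T [ 0.03 -0.13 -0.01] w 0.0136 j7 -0.15
t: 11.88
tool_pos: [0.5639, -0.2343, 0.0435]
tcp_rot: [0.74, 0.672, 0.0, 0.0]
force: [0.6, 0.3, -6.3]
grip_width: 0.0134
t 11.88 tcp [ 0.5639 -0.2343  0.0435] yaw 84.45 zax [ 7.e-04 -3.e-04 -1.e+00] F [ 0.61  0.28 -6.29] T [-0.07 -0.1  -0.03] w 0.0134 j7 -0.15
```

```bash

python3 -m jog '[[0,0,0,0,0,0.0015,1],[0,0,0,0,0,0.0015,1],[0,0,0,0,0,0,1],[0,0,0,0,0,0,1]]'; python3 st.py
python3 -m jog '[[0,0,0,0,0,0.001,1],[0,0,0,0,0,0,1],[0,0,0,0,0,0,1]]'; python3 st.py
```

```text
t: 12.22
tool_pos: [0.5636, -0.2341, 0.0399]
tcp_rot: [0.74, 0.672, 0.0, -0.0]
force: [0.5, 0.2, -6.4]
grip_width: 0.0137
t 12.22 tcp [ 0.5636 -0.2341  0.0399] yaw 84.46 zax [ 0.e+00  1.e-04 -1.e+00] F [ 0.51  0.17 -6.41] T [-0.03 -0.06 -0.06] w 0.0137 j7 -0.15
t: 12.47
tool_pos: [0.5636, -0.2342, 0.0399]
tcp_rot: [0.74, 0.672, -0.0, 0.0]
force: [-2.8, 0.7, 6.1]
grip_width: 0.0137
t 12.47 tcp [ 0.5636 -0.2342  0.0399] yaw 84.46 zax [ 1.e-04 -5.e-04 -1.e+00] F [-2.8   0.66  6.12] T [0.18 0.61 0.  ] w 0.0137 j7 -0.15
```

The holder is on the stage, with an upward reaction of 6 N. Now the corner approach, stepping to the far fence first.

```bash

python3 -m jog '[[0,0,0,-0.003,0.003,0,1],[0,0,0,-0.003,0.003,0,1],[0,0,0,-0.003,0.003,0,1],[0,0,0,-0.003,0.001,0,1],[0,0,0,0,0,0,1],[0,0,0,0,0,0,1]]'; python3 st.py
python3 -m jog '[[0,0,0,0,0.001,0,1],[0,0,0,0,0.001,0,1],[0,0,0,0,0,0,1],[0,0,0,0,0,0,1]]'; python3 st.py
```

```text
t: 12.97
tool_pos: [0.574, -0.2466, 0.0399]
tcp_rot: [0.74, 0.672, 0.001, 0.001]
force: [-0.1, 3.0, 5.3]
grip_width: 0.0133
t 12.97 tcp [ 0.574  -0.2466  0.0399] yaw 84.47 zax [ 2.9e-03  2.0e-04 -1.0e+00] F [-0.08  2.95  5.35] T [ 0.49  0.18 -0.06] w 0.0133 j7 -0.13
t: 13.3
tool_pos: [0.5741, -0.2468, 0.0399]
tcp_rot: [0.74, 0.672, -0.0, -0.0]
force: [-4.1, 2.4, 9.6]
grip_width: 0.0133
t 13.3 tcp [ 0.5741 -0.2468  0.0399] yaw 84.48 zax [-5.e-04  1.e-04 -1.e+00] F [-4.07  2.4   9.61] T [ 0.61  0.78 -0.05] w 0.0133 j7 -0.13
```

```bash

python3 -m jog '[[0,0,0,0,0.001,0,1],[0,0,0,0,0,0,1],[0,0,0,0,0,0,1]]'; python3 st.py
python3 -m jog '[[0,0,0,-0.0015,0,0,1],[0,0,0,-0.0015,0,0,1],[0,0,0,0,0,0,1],[0,0,0,0,0,0,1]]'; python3 st.py
```

```text
t: 13.55
tool_pos: [0.5746, -0.247, 0.0398]
tcp_rot: [0.74, 0.672, -0.001, -0.0]
force: [-4.2, 2.1, 9.7]
grip_width: 0.0136
t 13.55 tcp [ 0.5746 -0.247   0.0398] yaw 84.48 zax [-0.0014 -0.     -1.    ] F [-4.17  2.1   9.69] T [ 0.62  0.96 -0.01] w 0.0136 j7 -0.13
t: 13.88
tool_pos: [0.5758, -0.2492, 0.0399]
tcp_rot: [0.74, 0.672, 0.001, 0.0]
force: [-1.5, 2.4, 6.6]
grip_width: 0.0137
t 13.88 tcp [ 0.5758 -0.2492  0.0399] yaw 84.5 zax [ 1.2e-03  9.0e-04 -1.0e+00] F [-1.5   2.39  6.62] T [0.74 0.51 0.02] w 0.0137 j7 -0.13
```

```bash

python3 -m jog '[[0,0,0,0,0.001,-0.0006,1],[0,0,0,0,0.001,0,1],[0,0,0,0,0,0,1],[0,0,0,0,0,0,1]]'; python3 st.py
python3 -m jog '[[0,0,0,-0.001,0,0,1],[0,0,0,-0.001,0,0,1],[0,0,0,0,0,0,1],[0,0,0,0,0,0,1]]'; python3 st.py
python3 -m jog '[[0,0,0,-0.001,0.001,0,1],[0,0,0,0,0,0,1],[0,0,0,0,0,0,1]]'; python3 st.py
```

```text
t: 14.22
tool_pos: [0.5768, -0.2502, 0.0399]
tcp_rot: [0.74, 0.672, -0.0, -0.0]
force: [-3.4, 2.3, 6.8]
grip_width: 0.0135
t 14.22 tcp [ 0.5768 -0.2502  0.0399] yaw 84.48 zax [-6.e-04  3.e-04 -1.e+00] F [-3.37  2.31  6.76] T [0.62 0.63 0.03] w 0.0135 j7 -0.12
t: 14.55
tool_pos: [0.5775, -0.252, 0.0399]
tcp_rot: [0.74, 0.672, 0.001, 0.0]
force: [-1.0, 4.4, 5.7]
grip_width: 0.0138
t 14.55 tcp [ 0.5775 -0.252   0.0399] yaw 84.48 zax [ 1.1e-03  4.0e-04 -1.0e+00] F [-1.03  4.38  5.69] T [ 0.86  0.32 -0.  ] w 0.0138 j7 -0.12
t: 14.8
tool_pos: [0.5779, -0.2527, 0.0399]
tcp_rot: [0.74, 0.672, 0.0, -0.0]
force: [-2.2, 4.6, 6.0]
grip_width: 0.0135
t 14.8 tcp [ 0.5779 -0.2527  0.0399] yaw 84.48 zax [-0.e+00  9.e-04 -1.e+00] F [-2.15  4.56  5.99] T [ 0.96  0.44 -0.02] w 0.0135 j7 -0.12
```

```bash

python3 -m jog '[[0,0,0,0,0.001,0,1],[0,0,0,0,0.001,0,1],[0,0,0,0,0,0,1],[0,0,0,0,0,0,1]]'; python3 st.py
python3 -m jog '[[0,0,0,-0.001,0,0,1],[0,0,0,-0.001,0,0,1],[0,0,0,0,0,0,1],[0,0,0,0,0,0,1]]'; python3 st.py
python3 -m jog '[[0,0,0,0,0.001,0,1],[0,0,0,0,0.001,0,1],[0,0,0,0,0,0,1],[0,0,0,0,0,0,1]]'; python3 st.py
```

```text
t: 15.13
tool_pos: [0.5779, -0.2528, 0.0399]
tcp_rot: [0.74, 0.672, -0.001, -0.002]
force: [-6.1, 5.7, 11.5]
grip_width: 0.0139
t 15.13 tcp [ 0.5779 -0.2528  0.0399] yaw 84.47 zax [-0.0038  0.0011 -1.    ] F [-6.14  5.72 11.52] T [ 1.23  1.21 -0.08] w 0.0139 j7 -0.12
t: 15.47
tool_pos: [0.5779, -0.2529, 0.0399]
tcp_rot: [0.74, 0.672, -0.0, -0.002]
force: [-5.9, 7.7, 10.9]
grip_width: 0.0139
t 15.47 tcp [ 0.5779 -0.2529  0.0399] yaw 84.51 zax [-0.0038  0.0032 -1.    ] F [-5.86  7.73 10.92] T [ 1.74  1.29 -0.04] w 0.0139 j7 -0.12
t: 15.8
tool_pos: [0.5781, -0.2529, 0.04]
tcp_rot: [0.74, 0.672, -0.002, -0.004]
force: [-9.3, 8.1, 16.0]
grip_width: 0.0132
t 15.8 tcp [ 0.5781 -0.2529  0.04  ] yaw 84.5 zax [-0.0074  0.0034 -1.    ] F [-9.3   8.13 16.03] T [ 1.96  2.11 -0.1 ] w 0.0132 j7 -0.11
```

Forces now build with no motion (Fx -9, Fy +8), which looks like contact with both fences. I'll ease the down-push a little and check from above.

```bash

python3 -m jog '[[0,0,0,0,0,-0.0005,1],[0,0,0,0,0,-0.0005,1],[0,0,0,-0.001,0.0005,0,1],[0,0,0,0,0,0,1],[0,0,0,0,0,0,1]]'; python3 st.py
python3 - <<'E'
from h import *
np.save("wc5.npy",ctrl.calibration("wrist"),allow_pickle=True); w=ctrl.capture("wrist")[:,:,::-1];cv2.imwrite("pics/w5.png",w)
t=ctrl.capture("top")[:,:,::-1];s=ctrl.capture("scene")[:,:,::-1];cv2.imwrite("pics/t5.png",t);cv2.imwrite("pics/s5.png",s)
a=cv2.resize(w[190:310,240:420],(600,400),interpolation=cv2.INTER_CUBIC)
b=cv2.resize(s[170:270,150:300],(600,400),interpolation=cv2.INTER_CUBIC)
cv2.imwrite("pics/c5.png",cv2.resize(np.vstack([a,b]),(450,600)))
E
```

```text
t: 16.22
tool_pos: [0.5781, -0.2531, 0.0401]
tcp_rot: [0.74, 0.672, -0.001, -0.005]
force: [-9.0, 10.9, 10.7]
grip_width: 0.0136
t 16.22 tcp [ 0.5781 -0.2531  0.0401] yaw 84.52 zax [-0.0084  0.0048 -1.    ] F [-9.02 10.91 10.71] T [ 2.19  1.92 -0.12] w 0.0136 j7 -0.11
```

View pics/c5.png

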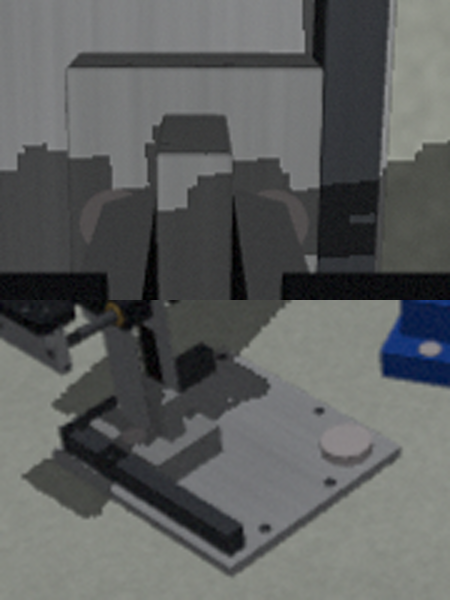

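The wrist crop shows the holder's long side flush along the far fence, with no gap. The scene crop shows it seated at the corner and the disc in place, but the side fence is hidden by the gripper. I'll correct the tool's 0.5° lean, take off the down-force so friction can't account for the side force, and re-check.

```bash

python3 -m jog '[[-0.5,-0.23,0,0,0,0,1],[0,0,0,0,0,-0.0005,1],[0,0,0,0,0,-0.0005,1],[0,0,0,0,0,0,1],[0,0,0,0,0,0,1]]' 60; python3 st.py
python3 -m jog '[[0,0,0,0,0,-0.0004,1],[0,0,0,-0.001,0.0005,0,1],[0,0,0,0,0,0,1],[0,0,0,0,0,0,1],[0,0,0,0,0,0,1]]'; python3 st.py
```

```text
t: 16.78
tool_pos: [0.5779, -0.2549, 0.0399]
tcp_rot: [0.74, 0.672, -0.001, 0.001]
force: [-7.0, 5.2, 2.1]
grip_width: 0.0137
t 16.78 tcp [ 0.5779 -0.2549  0.0399] yaw 84.45 zax [-1.0e-04 -1.6e-03 -1.0e+00] F [-6.99  5.24  2.06] T [ 1.54  1.46 -0.13] w 0.0137 j7 -0.12
t: 17.2
tool_pos: [0.5779, -0.255, 0.0399]
tcp_rot: [0.74, 0.672, -0.0, -0.0]
force: [-6.9, 7.1, 1.2]
grip_width: 0.0134
t 17.2 tcp [ 0.5779 -0.255   0.0399] yaw 84.47 zax [-1.1e-03 -2.0e-04 -1.0e+00] F [-6.95  7.08  1.22] T [ 1.82  1.48 -0.17] w 0.0134 j7 -0.12
```

Unloading it was worthwhile: it slid 1.9 mm further toward the side fence. Another push will confirm the contact.

```bash

python3 -m jog '[[0,0,0,-0.001,0,0,1],[0,0,0,-0.001,0.0005,0,1],[0,0,0,0,0,0,1],[0,0,0,0,0,0,1],[0,0,0,0,0,0,1]]'; python3 st.py
python3 -m jog '[[0,0,0,-0.001,0,0,1],[0,0,0,-0.001,0.0005,-0.0003,1],[0,0,0,0,0,0,1],[0,0,0,0,0,0,1],[0,0,0,0,0,0,1]]'; python3 st.py
```

```text
t: 17.62
tool_pos: [0.5779, -0.2551, 0.04]
tcp_rot: [0.74, 0.672, -0.0, -0.001]
force: [-8.3, 10.7, 3.7]
grip_width: 0.0138
t 17.62 tcp [ 0.5779 -0.2551  0.04  ] yaw 84.51 zax [-0.002   0.0021 -1.    ] F [-8.26 10.71  3.68] T [ 2.56  1.72 -0.24] w 0.0138 j7 -0.11
t: 18.03
tool_pos: [0.5779, -0.2552, 0.04]
tcp_rot: [0.74, 0.673, 0.0, -0.003]
force: [-8.7, 13.0, 3.1]
grip_width: 0.0136
t 18.03 tcp [ 0.5779 -0.2552  0.04  ] yaw 84.55 zax [-0.003   0.0045 -1.    ] F [-8.71 12.98  3.09] T [ 3.17  1.88 -0.28] w 0.0136 j7 -0.11
```

The side-fence contact is now solid: 13 N and static. Taking the visible fence edge as the base line (z = 0.01) gives the corner at (0.6015, -0.2937). That puts the holder centre at (-27.4, +35.9) mm, against the ideal (-28, +35). One last trim: level the tool and add a bit more far-fence push.

```bash

python3 -m jog '[[-0.2,-0.24,0,0,0.001,0,1],[0,0,0,0,0.001,0,1],[0,0,0,0,0,0,1],[0,0,0,0,0,0,1],[0,0,0,0,0,0,1]]'; python3 st.py
python3 -m jog '[[0,0,0,0,0,0,1],[0,0,0,0,0,0,1],[0,0,0,0,0,0,1],[0,0,0,0,0,0,1],[0,0,0,0,0,0,1],[0,0,0,0,0,0,1]]' >/dev/null; python3 st.py
python3 - <<'E'
from h import *
w=ctrl.capture("wrist")[:,:,::-1];t=ctrl.capture("top")[:,:,::-1]
a=cv2.resize(w[90:310,170:430],(520,440),interpolation=cv2.INTER_CUBIC)
b=cv2.resize(t[120:320,140:460],(520,325),interpolation=cv2.INTER_CUBIC)
cv2.imwrite("pics/c6.png",cv2.resize(np.vstack([a,b]),(400,588)))
E
```

```text
t: 18.45
tool_pos: [0.5779, -0.2551, 0.04]
tcp_rot: [0.74, 0.673, -0.001, -0.001]
force: [-12.9, 13.9, 6.6]
grip_width: 0.0134
t 18.45 tcp [ 0.5779 -0.2551  0.04  ] yaw 84.54 zax [-3.7e-03  3.0e-04 -1.0e+00] F [-12.95  13.95   6.64] T [ 3.4   2.7  -0.26] w 0.0134 j7 -0.11
t 18.95 tcp [ 0.5779 -0.2551  0.04  ] yaw 84.54 zax [-3.7e-03  3.0e-04 -1.0e+00] F [-12.02  12.89   6.27] T [ 3.4   2.7  -0.25] w 0.0134 j7 -0.11
```

View pics/c6.png

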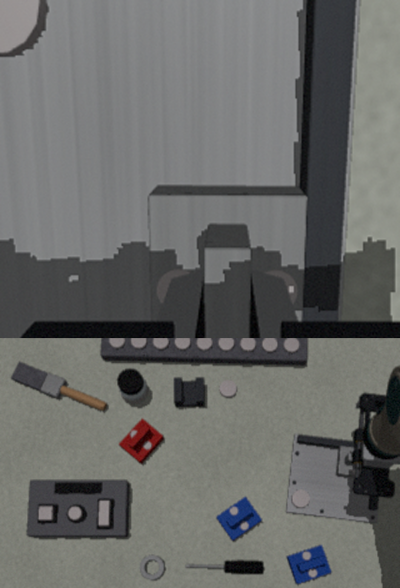

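The holder's long edge sits flush and parallel along the far fence, at crop u≈305. Both contact forces are steady at about 12–13 N with no motion, and every bystander is where it was. Handing in.

```bash
python3 -c "
from bench import ctrl
print(ctrl.job_done())"; python3 st.py
```

```text
the job is handed in; nothing more can be done
None
the job is handed in; nothing more can be done
```

The job is handed in at about 19 s of the 67 s allowed. I pressed the round, square and bar keys in that order. The holder now sits on the stage, pressed into the corner and still gripped at 60 N.

- **Keys:** each was driven to its stop, at tool height z ≈ 0.042 m with 29–35 N, then let up before the next. I did not look at the keys' travel separately.
- **Corner:** the last check showed steady reactions of 12 N from the far fence and 13 N from the side fence, with no motion. The down-push was about 6 N, the tool lean about 0.2° and the grip width 13.4 mm.
- **Far fence:** the wrist picture shows the holder's long side flush along it.
- **Side fence:** the gripper hides this contact, so it rests on force and position only. An earlier "contact" there was only friction. When I eased the down-push the holder slid another 1.9 mm before it stopped firmly.
- **Disagreements:** my first corner estimate was off by up to about 5 mm because I read the fence's base edge as its top edge. With that corrected, the holder centre is about 1 mm from ideal. The tool's yaw was 84.5° against 84.2–84.6° measured for the fence.
- **Other things:** in the last top picture the bystanders and look-alikes appear unmoved.

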